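# Unclip a specimen plate and show it to the inspection camera

## Robot

A 6-joint arm with a two-finger parallel gripper is mounted at the origin on the work surface; the furniture and walls round the work are solid. World frame = base frame: x ahead of the robot, y to its left, z up, the work surface at z = 0. Lengths are in m, angles in degrees, forces in N, time in s.
With the tool pointing down it reaches from about 0.3 to 0.75 m from the base axis. Payload 8.5 kg.
Tool frame: the origin (TCP) lies on the centre line of the jaws, within the pads' length; the fingertips stand 14 mm ahead of it and the grasp point (between the pads) lies 5 mm behind it; z points along the fingers, x is the direction in which the jaws open and shut, and the axes are right-handed (so a half turn about z gives the same grasp; the last joint's range is limited). The gripper opens to 85 mm and grips with 20 to 120 N. Pads are 22 mm wide; open, the fingers measure 114 mm over their backs; the gripper's body (76 mm by 85 mm) begins 54 mm behind the grasp point. The pads swing forward as they close: fully open they stand 13 mm farther back than shut.
Start: joints at [-81.32, 21.807, 74.336, -0, 83.858, -12.336], TCP at [0.197, -0.513, 0.245] pointing down, gripper open.
Joint ranges: [-178.18, 178.18], [-50.72, 133.34], [12.68, 142.11], [-81.47, 261.47], [9.98, 163.14], [-165.26, 165.26]. Speed limits (degrees/s): [136.94, 136.94, 180, 180, 180, 180].

## Interface

Orientations are given as a 3x3 rotation matrix whose columns are the frame's x, y, z axes.
In Python, from rig import * gives the robot as it stands.
- The arm moves only by the shell command python3 -m crank 'ROWS' [FORCE]. ROWS is JSON, one flat list of numbers, 7 for each row, row after row: the turn, a rotation vector about the world's x, y, z in rad, then the shift along the world's x, y, z in m, then the opening in per cent of the stroke, from 0 (shut) to 100 (fully open). A call has 1 to 20 rows; each row shifts and turns the commanded pose from where the row before left it; what a row does not reach is not made up. A row lasts 1/10 s, in which the tool goes at most 50 mm and 8.59 degrees, less where a joint would pass 70% of its speed; a pose out of reach is approached as far as the arm can. A call is refused whole if a number of a shift passes 0.05 or a number of a turn 0.15, either way. A call with a gripper value outside its range is refused whole. The fingers move at their own pace and stop on an object; FORCE is the grip in N (left out, the last holds). Time passes only in rows, so rows that do not move let the fingers close. It gives the time, the measured TCP pose, the force and the opening at its end, in the units of the state.
- observe(): the state, without advancing time (a new reading comes with each control period).
- get_image(name): name is "scene" or "top"; returns a dict with "frame" (400x640x3 uint8, red, green, blue), "fov_y" (degrees; the focal length in pixels is half the picture's height over the tangent of half this angle, whatever the lens; pixels are square), "cx", "cy" (the principal point, pixels), "k1" (the pictures are not rectified: a ray, as slopes to the right and down, at radius r is drawn at 1 + k1 r^2 times it, then the intrinsics apply), "world_to_cam" (4x4, takes a point from world to camera coordinates). Camera axes: x right, y up, looking along -z (the intrinsics and any distortion apply to the point x, -y, -z); pixel columns grow to the right and rows downward; lengths in m; the calibration is good to about 2 mm. A picture is of the moment at which its call begins. There is no depth.
- close_job(): hands the job in, once; it reports no verdict.
The state is a dict: "time_s": time; "q": joint angles; "qvel": joint speeds; "joint_efforts": joint torques, N m; "position": TCP position; "tool_rot": TCP orientation; "ft_force": force on the tool from outside, world axes, zero at the start; "wrist_torque": the same for the moment, N m; "grip_width": finger opening in m.
Only numpy, scipy, OpenCV 4.12 (cv2) and the standard library are available. Lean on these libraries where they do the work, as an engineer would, in place of code of your own. Each camera call takes 0.05 s, during which the arm holds its last target. There are 200 camera calls.

## Task

Draw the hitch clip sideways out of the cross-drilled pin of the transport cradle and lay it down on the bench. Then lift the framed specimen plate out, bring its specimen face square and centred against the sprung nose of the tilted inspection camera, right way up, and hold it there still for 3 seconds with the nose pressed gently in about half-way (about 4 N, not bottomed); the camera's barrel is set to a different length each time, so feel for the contact. Finally stand the plate back fully down in the cradle as it was, without the clip, and let go; do not knock the beaker or the tin about.

Things in the scene. Friction and masses are not known exactly. Their poses are not given: they have to be found in the camera images.
- cradle: Fixed steel base 60 x 200 x 12 mm with two grey feet (14 mm slots, 26 mm deep, flared above, to 53 mm above the bench) in which the plate stands upright, and an upright steel pin 97 mm to the +y side of the plate's middle. Origin: on the bench under the plate's middle; z up, x = the plate's normal, away from the robot.
- pin (a point): Middle of the pin's cross hole, 104 mm above the bench; axes as the cradle's. The hole runs along x, is 8 mm high and 10 mm wide. The pin is 20 mm in diameter and its top is 16 mm higher.
- plate: Loose aluminium-framed plate, 10 mm thick (x), 150 wide (y), 120 high (z), 0.2 to 0.33 kg, upright on its long edge, 12 mm above the bench. Origin: middle of its lower edge; z to its top edge, x = out of the specimen face, at the start away from the robot. Pinch its bare top edge near the middle. Raised 65 mm straight up (once unclipped) it is clear of pin and feet.
- lug (a point): Forked lug at the plate's +y end that straddles the pin under the clip, which keeps the plate down: 44 mm across (x), 10 mm thick, 38 mm long (y), open to +y, 4 mm free round the pin. This point is in the fork, on the pin's axis: at (0, 97, 80) mm in the plate's frame.
- specimen (a point): Centre of the round specimen (60 mm across, white rim, brown middle) on the plate's +x face: at (5, 0, 50) mm in the plate's frame, so 70 mm below its top edge. The other face is plain. Axes as the plate's.
- clip: Loose steel hitch clip, 60 g, 92 mm long: an upright loop of 8 mm wire, 33 mm outside, with two 6 mm legs to +x. Origin: middle of the loop, y normal to its plane. At the start the loop is 115 mm above the bench on the pin's robot side, 40 mm from its axis. Pinch the loop's 8 mm thickness from above. On the bench it may end on its edge or its side.
- clip_tip (a point): End of the clip's straight leg, at (75, 0, -11.5) mm in the clip's frame. This leg goes loosely through the pin's hole; the upper leg passes over the pin's top. Pulled 50 mm along its -x the clip is free.
- lay_spot (a point): Unmarked point on the bench, at the left in front of the camera stand; the bench is clear for 50 mm before, behind and to the left of it, 40 mm to the right, a good place to lay the clip (elsewhere on the bench is also right). Keep arm and plate clear of the fixed black fume hood, which hangs at the left, beyond y = 0.2 m.
- viewer: Inspection camera on a fixed stand: grey base 95 x 120 x 14 mm, column, and a yoke with a camera head on a stiff hinge 270 mm above the bench, set to look down 0.15 to 0.5 rad below level, towards the robot. Origin: on the bench under the hinge, front to -x. The head has a black sleeve, 42 mm in diameter, a barrel and a nose (see view_axis).
- view_axis (a point): Centre of the sleeve's front rim. Along -x stick out a 32 mm aluminium barrel (stiff, length not told) and on it a 26 mm black rubber nose on a spring: 800 N/m, 12 mm travel, from 0 N. The free nose ends 23 to 53 mm before the rim. y sideways, z up across the axis. At the viewing pose the plate's axes are parallel to these and the specimen's centre lies on this x axis.
- beaker_tea: Bystander: glass beaker with brown contents, 44 x 45 x 57 mm, loose; origin: centre of its foot.
- pill_tin: Bystander: round white tin, 47 x 47 x 21 mm, loose; origin: centre of its underside.

How it is judged:
By the outcome, as a careful person would: the job done as asked, in the order asked, and still so for the second after the job is handed in, with the robot touching nothing.
It also fails if it takes over 72 s, if anything falls off the work surface, if the arm or the gripper's body presses on something with over 40 N, if the wrist force passes 120 N, or if a joint passes its speed limit or range.

## Working session

There is one attempt and no reset: what is moved stays moved. The work goes in short steps, Python scripts to look and compute and a shell command to move; the robot and the scene stay as the last step left them, time stands still between calls to the robot, and variables do not carry over. Pictures are saved under pics/ and viewed, about 8 in all and at most 12, crops included, and the job is handed in when it is done.

```bash
ls; mkdir -p pics; cat > h.py <<'E'
from rig import *
import numpy as np, cv2
def snap(n,tag):
    d=get_image(n); cv2.imwrite(f'pics/{tag}.png',cv2.cvtColor(d['frame'],cv2.COLOR_RGB2BGR))
    np.save(f'pics/{tag}.npy',{k:d[k] for k in d},allow_pickle=True); return d
def load(tag): return np.load(f'pics/{tag}.npy',allow_pickle=True).item()
def K(d):
    f=d['frame'].shape[0]/2/np.tan(np.radians(d['fov_y'])/2)
    return np.array([[f,0,d['cx']],[0,f,d['cy']],[0,0,1.]])
def proj(d,P):
    P=np.atleast_2d(P); M=np.array(d['world_to_cam']); c=P@M[:3,:3].T+M[:3,3]
    s=np.c_[c[:,0],-c[:,1]]/-c[:,2:]; s=s*(1+d['k1']*(s**2).sum(1,keepdims=True)); k=K(d)
    return s*k[0,0]+[d['cx'],d['cy']]
def ray(d,u,v):
    k=K(d); t=np.array([(u-d['cx'])/k[0,0],(v-d['cy'])/k[0,0]]); s=t.copy()
    for _ in range(30): s=t/(1+d['k1']*(s@s))
    M=np.array(d['world_to_cam']); R=M[:3,:3]; o=-R.T@M[:3,3]; r=R.T@np.array([s[0],-s[1],-1]); return o,r/np.linalg.norm(r)
def onz(d,u,v,z):
    o,r=ray(d,u,v); return o+r*(z-o[2])/r[2]
def tri(d1,p1,d2,p2):
    A=np.zeros((3,3));b=np.zeros(3);L=[ray(d1,*p1),ray(d2,*p2)]
    for o,r in L: Q=np.eye(3)-np.outer(r,r);A+=Q;b+=Q@o
    X=np.linalg.solve(A,b); return X,[float(np.linalg.norm(np.cross(X-o,r))) for o,r in L]
E
python3 - <<'E'
from h import *
np.set_printoptions(precision=4,suppress=True)
for n in('scene','top'):
    d=snap(n,n+'0'); M=np.array(d['world_to_cam']); print(n,d['fov_y'],d['cx'],d['cy'],d['k1'],-M[:3,:3].T@M[:3,3],M[:3,:3])
print(observe())
E
```

```text
pics
scene 49.1959114838861 329.57110255936726 202.79734580137483 -0.008587787283966334 [ 0.7328 -0.5082  0.8776] [[ 0.8912  0.4534 -0.014 ]
 [-0.3681  0.7409  0.5618]
 [ 0.2651 -0.4955  0.8272]]
top 52.080935252482995 318.9654158189293 201.40184003654508 -0.04972921612495027 [ 0.4281 -0.0594  1.0076] [[ 0.0207 -0.9997 -0.0131]
 [ 0.9934  0.0191  0.1135]
 [-0.1132 -0.0154  0.9935]]
{'time_s': 0.1, 'q': array([-81.3205,  21.835 ,  74.3788,  -0.0029,  83.859 , -12.3352]), 'qvel': array([-0.0168, -0.0781, -0.0944, -0.0391, -0.0307, -0.0011]), 'joint_efforts': array([  0.0029, -44.9226, -23.1656,  -0.0002,   0.0036,  -0.    ]), 'position': array([ 0.1972, -0.5132,  0.2448]), 'tool_rot': array([[ 0.3586, -0.9335, -0.0002],
       [-0.9335, -0.3586,  0.0012],
       [-0.0013, -0.0002, -1.    ]]), 'ft_force': array([-0.1856, -0.2842,  0.0469]), 'wrist_torque': array([-0.0102, -0.0156,  0.0174]), 'grip_width': 0.0854993791168796}
```

View pics/scene0.png

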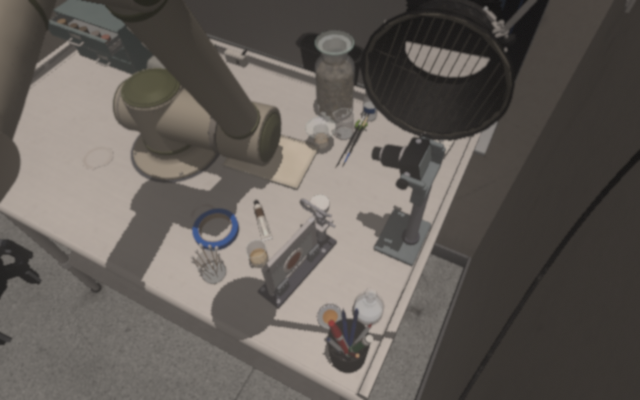

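View pics/top0.png

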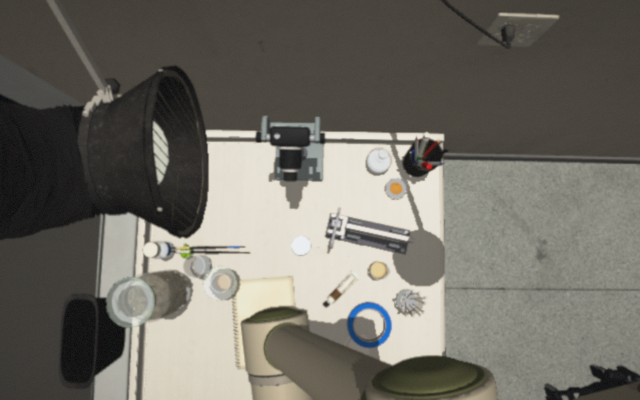

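The top view shows the viewer at about (291,150), the cradle around (367,233) with the clip near (333,230), and the white tin at (301,245). The scene view shows the cradle around (300,265), the clip near (320,212) and the viewer head around (410,160). I'll zoom in with one composite.

```bash
python3 - <<'E'
from h import *
def crop(t,x,y,w,h,W,H):
    im=cv2.imread(f'pics/{t}.png')[y:y+h,x:x+w]
    im=cv2.resize(im,(W,H),interpolation=cv2.INTER_CUBIC); im=cv2.convertScaleAbs(im,alpha=1.3,beta=15)
    s=W/w
    for k in range((x+9)//10*10,x+w,10):
        cv2.line(im,(int((k-x+.5)*s),0),(int((k-x+.5)*s),6 if k%50 else 14),(0,255,255),1); cv2.putText(im,str(k),(int((k-x)*s)-8,16),0,.3,(0,0,255),1)
    for k in range((y+9)//10*10,y+h,10):
        cv2.line(im,(0,int((k-y+.5)*s)),(6,int((k-y+.5)*s)),(0,255,255),1); cv2.putText(im,str(k),(8,int((k-y+.5)*s)+3),0,.3,(0,0,255),1)
    return im
a=crop('top0',320,200,100,75,400,300); b=crop('top0',245,105,100,75,400,300)
c=crop('scene0',250,190,100,75*1+45,400,480)[:300] if 0 else crop('scene0',245,190,110,120,400,436)
e=crop('scene0',365,125,110,120,400,436)
cv2.imwrite('pics/c1.png',np.vstack([a,b]) if 0 else np.hstack([cv2.resize(crop('top0',320,200,100,65,800,520),(800,520))]))
cv2.imwrite('pics/c2.png',np.hstack([crop('scene0',245,190,100,125,400,500),crop('scene0',365,125,100,125,400,500)]))
cv2.imwrite('pics/c3.png',crop('top0',245,105,100,90,650,585))
E
```

```text
(no output)
```

View pics/c1.png

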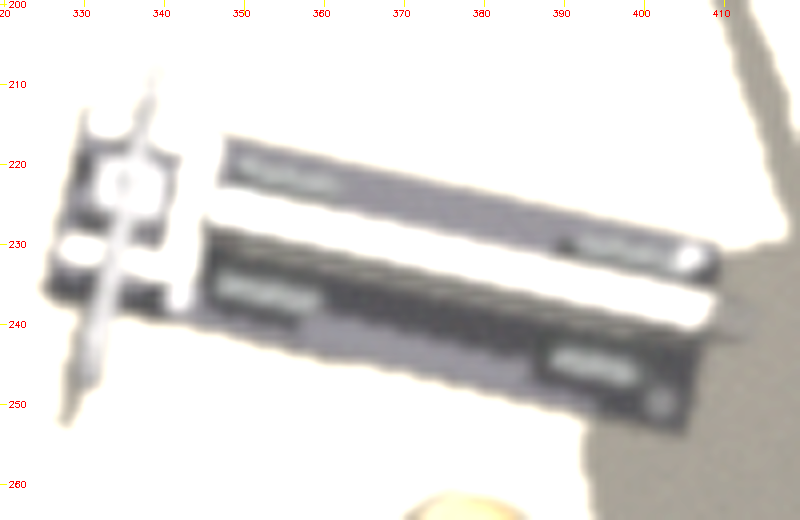

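View pics/c2.png

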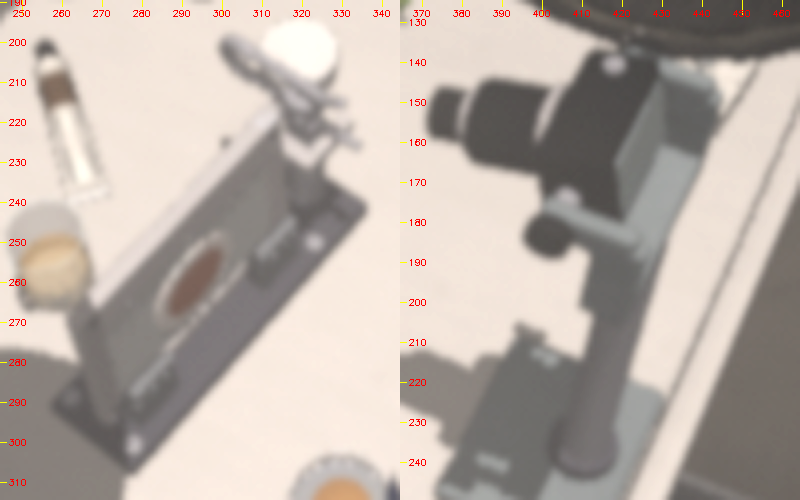

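View pics/c3.png

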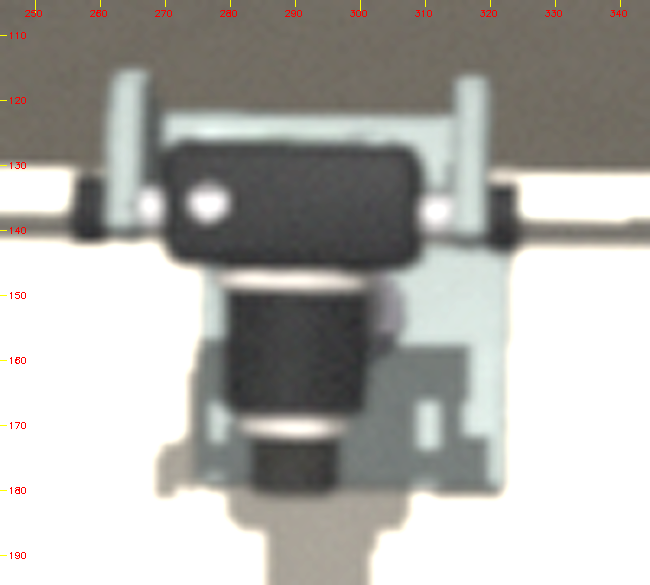

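Pictures so far: 5. In the top view:
- The cradle base corners are at about (325.5,237), (405,253.5), (409.5,230) and (331,213).
- The plate's top edge runs from (345,225) to (408,239), the pin top is at (336,222.5), and the clip loop lies along (332,232)–(330,248).
- The viewer's knobs are at (258.5,136.5) and (321.5,138), and its nose end is at (290,180).

In the scene view:
- The base corners are at (258,291), (278,308) and (336.7,242).
- The nose end is at (373,153).

Next I'll compute the positions.

```bash
python3 - <<'E'
from h import *
np.set_printoptions(precision=4,suppress=True)
t=load('top0');s=load('scene0')
print('base top corners, top view:')
C=[onz(t,*p,.012) for p in[(325.5,237),(405,253.5),(409.5,230),(330.5,213.5)]]
S=[onz(s,*p,.012) for p in[(258,291.2),(278.2,308.2),(336.7,242)]]
for c in C:print(c)
print('scene');[print(c) for c in S]
print('lens',np.linalg.norm(C[0]-C[1]),np.linalg.norm(C[1]-C[2]),np.linalg.norm(S[0]-S[1]),np.linalg.norm(S[1]-S[2]))
def yaw(d): return np.degrees(np.arctan2(-d[0],d[1]))
print('yaw base',yaw(C[0]-C[1]),yaw(S[2]-S[1]), 'ctr',(C[1]+np.mean([C[3],C[0]],0)*0+C[3])/2,(C[0]+C[2])/2,(S[0]+S[2])/2)
P=[onz(t,*p,.132) for p in[(347,224.5),(408.5,238.5)]]
print('plate top',P,yaw(P[0]-P[1]),np.linalg.norm(P[0]-P[1]))
# plate top edge in top image: weighted centre of brightness across band
g=cv2.cvtColor(t['frame'],cv2.COLOR_RGB2GRAY).astype(float)
L=[]
for u in range(352,404,4):
    v0=225+(u-347)*14/61.5; vs=np.arange(int(v0)-5,int(v0)+7); w=np.clip(g[vs,u]-150,0,None); L.append((u,(w*vs).sum()/w.sum()))
L=np.array(L);W=np.array([onz(t,*p,.132)[:2] for p in L]);k=np.polyfit(W[:,1],W[:,0],1)
print('plate line x=%.4f y + %.4f'%tuple(k),'yaw',np.degrees(np.arctan(-k[0])),'res',np.abs(np.polyval(k,W[:,1])-W[:,0]).max())
print('pin',onz(t,336,222.5,.120),'loop',onz(t,332,239,.125),onz(t,330.7,247,.115))
print('knobs',[onz(t,*p,.27) for p in[(258.5,136.5),(321.5,138)]])
print('tin',onz(t,301,245,.02),'beaker',onz(t,377,270,.04),'cup2',onz(t,396,188,.04),'freespot',onz(t,250,200,0), onz(t,260,215,0))
# viewer silhouettes
tg=g; sg=cv2.cvtColor(s['frame'],cv2.COLOR_RGB2GRAY).astype(float)
def edge(prof,i0,i1,th):
    a=[i+ (prof[i]-th)/(prof[i]-prof[i+1]) for i in range(i0,i1) if (prof[i]-th)*(prof[i+1]-th)<0]; return a
for v in list(range(150,166,3))+[173,174,175,176,177,178]: print('t',v,np.round(edge(tg[v],270,312,80),2))
for u in range(370,404,2): print('s',u,np.round(edge(sg[:,u],135,180,80),2))
E
```

```text
base top corners, top view:
[ 0.4549 -0.0616  0.012 ]
[ 0.4189 -0.2542  0.012 ]
[ 0.4758 -0.2652  0.012 ]
[ 0.5123 -0.0727  0.012 ]
scene
[ 0.4223 -0.2581  0.012 ]
[ 0.4796 -0.2711  0.012 ]
[ 0.5183 -0.0779  0.012 ]
lens 0.19595812313584543 0.057948272270535575 0.058758356796012275 0.19703553666129844
yaw base -10.588718954897184 -11.312874413344868 ctr [ 0.4656 -0.1634  0.012 ] [ 0.4654 -0.1634  0.012 ] [ 0.4703 -0.168   0.012 ]
plate top [array([ 0.4793, -0.1068,  0.132 ]), array([ 0.4519, -0.2382,  0.132 ])] -11.749214047170911 0.13425969818100705
plate line x=0.2000 y + 0.4994 yaw -11.312645363035926 res 0.0003016975138855349
pin [ 0.4838 -0.0835  0.12  ] loop [ 0.4479 -0.0754  0.125 ] [ 0.4308 -0.073   0.115 ]
knobs [array([0.6311, 0.0667, 0.27  ]), array([ 0.6301, -0.0502,  0.27  ])]
tin [ 0.4344 -0.0031  0.02  ] beaker [ 0.3796 -0.1833  0.04  ] cup2 [ 0.574  -0.2276  0.04  ] freespot [0.5431 0.1279 0.    ] [0.5062 0.1015 0.    ]
t 150 [279.47 303.12]
t 153 [279.46 303.29]
t 156 [279.3]
t 159 [276.89 306.33]
t 162 [277.12]
t 165 [277.33]
t 173 [281.6  298.33]
t 174 [281.67]
t 175 [281.5  298.29]
t 176 [281.33]
t 177 [298.5]
t 178 [280.75]
s 370 []
s 372 [153.83]
s 374 [158.5]
s 376 [147.14 158.91]
s 378 [147.46 159.3 ]
s 380 [157.8  159.78]
s 382 [152.36]
s 384 [147.75 164.73]
s 386 [145.48 165.34]
s 388 [144.84 165.65]
s 390 [144.97 166.08]
s 392 [145.37 166.5 ]
s 394 [145.71 166.88]
s 396 [145.97 167.34]
s 398 [146.32 167.74 179.77]
s 400 [146.71 150.27 158.75 171.11 178.24]
s 402 [155.53 173.62 178.16]
```

```bash
python3 - <<'E'
from h import *
np.set_printoptions(precision=4,suppress=True)
t=load('top0');s=load('scene0')
tg=cv2.cvtColor(t['frame'],cv2.COLOR_RGB2GRAY).astype(float); sg=cv2.cvtColor(s['frame'],cv2.COLOR_RGB2GRAY).astype(float)
def edge(prof,i0,i1,th): return [i+(prof[i]-th)/(prof[i]-prof[i+1]) for i in range(i0,i1) if (prof[i]-th)*(prof[i+1]-th)<0]
T=[]
for v in list(range(150,167,2))+[174,175,176,177]:
    a=edge(tg[v],272,310,60); print('t',v,np.round(a,2))
    if len(a)==2: T.append((v,sum(a)/2))
T=np.array(T); k=np.polyfit(T[:,0],T[:,1],1); print(k, T[:,1])
print('col290 rows 160-186',tg[160:188,290]); print('row base edges',tg[150:186,308].astype(int),tg[150:186,317].astype(int),tg[172:186,278].astype(int))
ot,a=ray(t,np.polyval(k,148),148);_,b=ray(t,np.polyval(k,178),178); nt=np.cross(a,b)
os_,a=ray(s,377,153.25);_,b=ray(s,394,156.3); ns=np.cross(a,b)
d=np.cross(nt,ns); d/=np.linalg.norm(d); d*=np.sign(d[0])
p=np.linalg.lstsq(np.array([nt,ns,d]),np.array([nt@ot,ns@os_,0]),rcond=None)[0]
print('axis dir',d,'pitch',np.degrees(np.arcsin(d[2])),'yaw',np.degrees(np.arctan2(d[1],d[0])))
for x in(.50,.52,.54,.56,.58,.6306): print(p+d*(x-p[0])/d[0])
# where along axis are features: nose end & sleeve rim
def along(D,uv):
    o,r=ray(D,*uv); A=np.c_[d,-r]; l=np.linalg.lstsq(A,o-p,rcond=None)[0]; return p+d*l[0]
print('nose end scene',along(s,(372.8,152.6)),'sleeve front(top of rim) scene',along(s,(384,154.5)))
print('front base',onz(t,278,180,.014),onz(t,320,179.5,.014), 'sides',onz(t,322,165,.014))
for u in (370,371,372,373,374,380,381,382,383,384,385): print(u,sg[145:168:2,u].astype(int))
E
```

```text
t 150 [279.93 301.75]
t 152 [279.85 302.07]
t 154 [279.89 301.94]
t 156 [279.75 302.62]
t 158 [278.72 304.46]
t 160 [278.68 302.36]
t 162 [278.72 301.32]
t 164 [278.75 301.06]
t 166 [279.25 300.84]
t 174 [283.17 296.67]
t 175 [283.2  296.71]
t 176 [283.2  296.71]
t 177 [283.17 296.65]
[ -0.0485 298.3667] [290.8401 290.9628 290.9144 291.1875 291.5919 290.5207 290.019  289.9062
 290.045  289.9167 289.9571 289.9571 289.9083]
col290 rows 160-186 [ 40.  42.  42.  40.  39.  39.  40.  40.  67. 130. 185. 176. 104.  48.
  41.  43.  44.  43.  45.  44.  55.  84. 108. 117. 116. 115. 116. 116.]
row base edges [157 154 154 153 153 156 156 145 104  83  81  79  82  83  82  83  88  96
  98  98 100  99  99  96  88  85  83  83  89 101 126 175 188 188 198 215] [161 163 163 163 164 164 161 157 139 135 135 136 136 135 135 136 143 156
 161 162 160 147 107  83  85  84  84  84  85  81  97 157 216 226 225 225] [135 101  85  83  84  98 111 104 151 208 218 219 221 223]
axis dir [ 0.9536 -0.0451  0.2978] pitch 17.323269630768426 yaw -2.7075265665426587
[0.5    0.011  0.2305]
[0.52   0.0101 0.2368]
[0.54   0.0091
[... 155 characters left out ...]
0.0075 0.2537]
front base [0.5924 0.058  0.014 ] [ 0.5955 -0.0454  0.014 ] sides [ 0.6318 -0.0496  0.014 ]
370 [163 164 162 157 152 149 152 162 165 165 165 166]
371 [163 162 153 138 123 116 125 152 163 165 165 166]
372 [162 154 127 101  85  78  87 129 161 165 165 165]
373 [159 132  91  69  62  59  63 106 158 164 165 165]
374 [154 105  66  58  57  55  56  96 156 164 165 165]
380 [156 109  85 103 108  99  88  73 104 144 162 165]
381 [159 122 109 114  99  83  73  63  75 115 151 164]
382 [159 131 109  93  73  62  58  55  58  80 128 161]
383 [153 120  87  66  57  55  54  54  54  59 103 157]
384 [136  92  64  55  54  54  53  54  53  53  87 151]
385 [112  66  55  53  53  54  54  53  53  53  77 145]
```

```bash
python3 - <<'E'
from h import *
np.set_printoptions(precision=4,suppress=True)
t=load('top0');s=load('scene0')
ot,a=ray(t,290.0,137);_,b=ray(t,289.93,176); nt=np.cross(a,b)
for q in((153.25,156.3),(153.1,156.4),(153.35,156.25)):
    os_,a=ray(s,377,q[0]);_,b=ray(s,394,q[1]); ns=np.cross(a,b)
    d=np.cross(nt,ns); d/=np.linalg.norm(d); d*=np.sign(d[0])
    p=np.linalg.lstsq(np.array([nt,ns,d]),np.array([nt@ot,ns@os_,0]),rcond=None)[0]
    print('pitch',np.degrees(np.arcsin(d[2])),'yaw',np.degrees(np.arctan2(d[1],d[0])),[p+d*(x-p[0])/d[0] for x in(.55,.6306)])
    for D,uv in((s,(371.5,152.2)),(s,(383,154.3)),(t,(290,181))):
        o,r=ray(D,*uv); l=np.linalg.lstsq(np.c_[d,-r],o-p,rcond=None)[0]; print('  along',p+d*l[0])
E
python3 -m crank '[0,0,0,0,0,0,100]'
```

```text
pitch 14.106029502878055 yaw 0.3809407273885922 [array([0.55  , 0.0078, 0.2471]), array([0.6306, 0.0084, 0.2673])]
  along [0.5493 0.0078 0.2469]
  along [0.5722 0.008  0.2526]
  along [0.5522 0.0079 0.2476]
pitch 12.85461771531465 yaw 0.49200187245374577 [array([0.55  , 0.0078, 0.2478]), array([0.6306, 0.0085, 0.2662])]
  along [0.5493 0.0078 0.2476]
  along [0.5722 0.008  0.2528]
  along [0.5521 0.0078 0.2482]
pitch 14.853179956431546 yaw 0.3140535809242858 [array([0.55  , 0.0079, 0.2466]), array([0.6306, 0.0083, 0.268 ])]
  along [0.5492 0.0079 0.2464]
  along [0.5722 0.008  0.2525]
  along [0.5523 0.0079 0.2472]
time_s: 0.2
position: [0.1972, -0.5133, 0.2449]
tool_rot: [[0.359, -0.933, -0.0], [-0.933, -0.359, 0.001], [-0.001, -0.0, -1.0]]
ft_force: [-0.5, 0.0, -0.7]
grip_width: 0.0854
```

```bash
python3 -m crank '[0,0,-0.057,0.025,0.0437,0,50, 0,0,-0.057,0.025,0.0437,0,50, 0,0,-0.057,0.025,0.0437,0,50, 0,0,-0.057,0.025,0.0437,0,50, 0,0,-0.057,0.025,0.0437,0,50, 0,0,-0.057,0.025,0.0437,0,50, 0,0,-0.057,0.025,0.0437,0,50, 0,0,-0.057,0.025,0.0437,0,50, 0,0,-0.057,0.025,0.0437,0,50, 0,0,-0.052,0.025,0.0437,0,50, 0,0,0,0,0,-0.03,50, 0,0,0,0,0,-0.03,50, 0,0,0,0,0,0,50,0,0,0,0,0,0,50]' 40
python3 - <<'E'
from h import *
s=snap('scene','s1');t=snap('top','t1')
o=observe();p=o['position'];R=o['tool_rot']
print(p,R,o['q'])
for D in(s,t): print(proj(D,[p,p+.014*R[:,2],[.4458,-.0767,.1315]]))
a=cv2.resize(s['frame'][170:270,250:370],(480,400),interpolation=2); b=cv2.resize(t['frame'][180:280,290:370],(320,400),interpolation=2)
cv2.imwrite('pics/c4.png',cv2.cvtColor(np.hstack([a,b]),cv2.COLOR_RGB2BGR))
E
```

```text
time_s: 1.6
position: [0.4457, -0.0796, 0.1859]
tool_rot: [[-0.197, -0.98, -0.0], [-0.98, 0.197, 0.0], [-0.0, 0.0, -1.0]]
ft_force: [1.0, -0.2, 1.0]
grip_width: 0.0424
[ 0.44609608 -0.08002     0.18675188] [[-1.97658120e-01 -9.80268381e-01  2.27363931e-03]
 [-9.80270849e-01  1.97656195e-01 -1.04489318e-03]
 [ 5.74876857e-04 -2.43531396e-03 -9.99996869e-01]] [-2.51962377e+01  1.54665470e+01  9.46755515e+01  1.37174913e-03
  6.97145390e+01  7.62032957e+01]
[[303.31633703 185.17491409]
 [303.77416819 189.36419873]
 [305.66032193 199.80938433]]
[[334.88537112 239.25921474]
 [334.71695606 239.39202828]
 [332.66377775 239.92525019]]
```

View pics/c4.png

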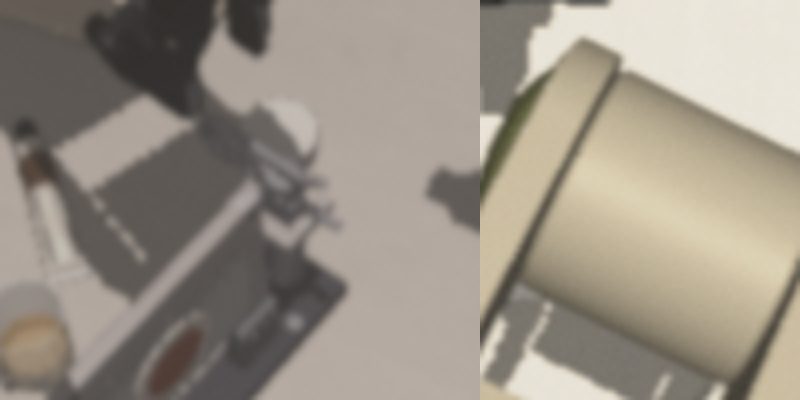

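Picture 6: the gripper's jaws are over the loop in the scene view, finger tips near (297,197) and (315,184), the loop just below near (304,200). The arm hides it in the top view. Next I'll go down and grip.

```bash
python3 -m crank '[0,0,0,0,0.003,-0.03,50, 0,0,0,0,0,-0.03,50, 0,0,0,0,0,-0.01,50, 0,0,0,0,0,0,50, 0,0,0,0,0,0,0, 0,0,0,0,0,0,0, 0,0,0,0,0,0,0, 0,0,0,0,0,0,0, 0,0,0,0,0,0,0, 0,0,0,0,0,0,0]' 50
```

```text
time_s: 2.7
position: [0.4461, -0.0767, 0.1162]
tool_rot: [[-0.197, -0.98, 0.002], [-0.98, 0.197, -0.001], [0.001, -0.002, -1.0]]
ft_force: [-2.0, -0.2, 6.0]
grip_width: 0.0062
```

```bash
python3 -m crank '[0,0,0,0,0,0,0, 0,0,0,0,0,0,0]'; python3 -m crank '[0,0,0,-0.008,0.0016,0,0, 0,0,0,-0.008,0.0016,0,0, 0,0,0,0,0,0,0]'
```

```text
time_s: 2.9
position: [0.4461, -0.0767, 0.1162]
tool_rot: [[-0.197, -0.98, 0.002], [-0.98, 0.197, -0.001], [0.001, -0.002, -1.0]]
ft_force: [-1.0, -0.6, 6.7]
grip_width: 0.0068
time_s: 3.2
position: [0.4284, -0.0729, 0.1158]
tool_rot: [[-0.197, -0.98, -0.0], [-0.98, 0.197, -0.0], [0.0, 0.0, -1.0]]
ft_force: [-4.1, 0.6, 9.2]
grip_width: 0.0063
```

```bash
python3 -m crank '[0,0,0,-0.01,0.002,0.001,0, 0,0,0,-0.01,0.002,0.001,0, 0,0,0,-0.012,0.0024,0,0,0,0,0,0,0,0,0]'; python3 - <<'E'
from h import *
s=snap('scene','s2')
cv2.imwrite('pics/c5.png',cv2.cvtColor(cv2.resize(s['frame'][160:280,240:400],(640,480),interpolation=2),cv2.COLOR_RGB2BGR))
E
```

```text
time_s: 3.6
position: [0.3952, -0.0659, 0.117]
tool_rot: [[-0.197, -0.98, -0.003], [-0.98, 0.197, 0.001], [-0.001, 0.003, -1.0]]
ft_force: [-0.5, 0.7, -0.1]
grip_width: 0.0062
```

View pics/c5.png

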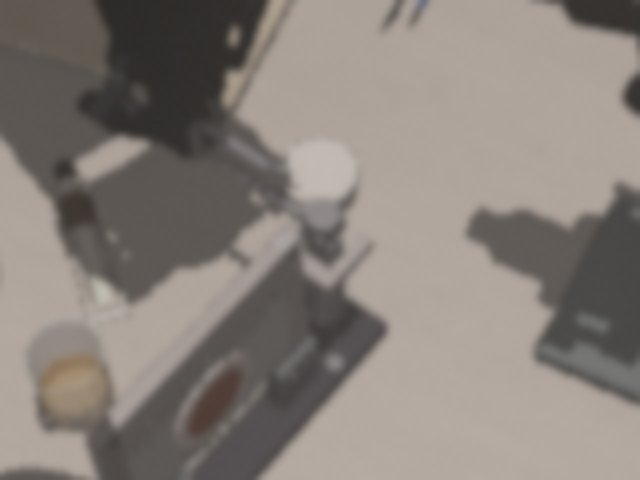

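Picture 7: the clip moved back with the jaws, and its legs end just before the pin (320,213 in the crop). The wrist force is about zero, so it's free. Next: back off a bit more, lift, and carry it to the left.

```bash
python3 -m crank '[0,0,0,-0.018,0.0036,0,0, 0,0,0,0,0,0.03,0, 0,0,0,0,0,0.03,0, 0,0,0,0,0,0.02,0, 0,0,0,0.022,0.033,0,0, 0,0,0,0.022,0.033,0,0, 0,0,0,0.022,0.033,0,0, 0,0,0,0.022,0.033,0,0, 0,0,0,0.022,0.033,0,0, 0,0,0,0,0,-0.04,0, 0,0,0,0,0,-0.04,0, 0,0,0,0,0,-0.04,0, 0,0,0,0,0,-0.03,0, 0,0,0,0,0,0,0, 0,0,0,0,0,0,0]'
```

```text
time_s: 5.15
position: [0.4899, 0.1018, 0.0478]
tool_rot: [[-0.197, -0.98, -0.0], [-0.98, 0.197, 0.0], [0.0, 0.0, -1.0]]
ft_force: [0.8, 0.1, -0.7]
grip_width: 0.0064
```

```bash
python3 -m crank '[0,0,0,0,0,-0.014,0, 0,0,0,0,0,-0.008,0, 0,0,0,0,0,0,0]';python3 -m crank '[0,0,0,0,0,-0.002,0, 0,0,0,0,0,-0.002,0]';python3 -m crank '[0,0,0,0,0,-0.002,0, 0,0,0,0,0,0,0]'
```

```text
time_s: 5.45
position: [0.4897, 0.1018, 0.0258]
tool_rot: [[-0.197, -0.98, 0.0], [-0.98, 0.197, -0.0], [-0.0, -0.0, -1.0]]
ft_force: [-0.7, -0.4, -0.2]
grip_width: 0.0063
time_s: 5.65
position: [0.4899, 0.1018, 0.022]
tool_rot: [[-0.197, -0.98, 0.001], [-0.98, 0.197, -0.0], [-0.0, -0.001, -1.0]]
ft_force: [-0.2, -0.2, -0.1]
grip_width: 0.0064
time_s: 5.85
position: [0.4895, 0.1018, 0.0193]
tool_rot: [[-0.197, -0.98, -0.0], [-0.98, 0.197, -0.0], [0.0, 0.0, -1.0]]
ft_force: [-0.2, 0.2, -1.0]
grip_width: 0.0065
```

```bash
python3 -m crank '[0,0,0,0,0,-0.0015,0, 0,0,0,0,0,0,0]';python3 -m crank '[0,0,0,0,0,-0.001,0, 0,0,0,0,0,0,0]'
```

```text
time_s: 6.05
position: [0.4897, 0.1018, 0.0184]
tool_rot: [[-0.197, -0.98, 0.001], [-0.98, 0.197, -0.0], [-0.0, -0.001, -1.0]]
ft_force: [-3.1, 0.2, 6.8]
grip_width: 0.0065
time_s: 6.25
position: [0.4898, 0.1018, 0.0182]
tool_rot: [[-0.197, -0.98, 0.001], [-0.98, 0.197, -0.0], [-0.0, -0.001, -1.0]]
ft_force: [-4.1, -0.2, 16.9]
grip_width: 0.0063
```

```bash
python3 -m crank '[0,0,0,0,0,0.0015,0, 0,0,0,0,0,0,25, 0,0,0,0,0,0,25, 0,0,0,0,0,0,25, 0,0,0,0,0,0.02,25, 0,0,0,0,0,0.04,25, 0,0,0,-0.0175,0,0.04,40, 0,0,0,-0.0175,0,0.04,60, 0,0,0,-0.0175,0,0.04,60, 0,0,0,-0.0175,0,0,60]'
python3 -m crank '[0,0,0.131,0,-0.0354,0,60, 0,0,0.131,0,-0.0354,0,60, 0,0,0.131,0,-0.0354,0,60, 0,0,0.131,0,-0.0354,0,60, 0,0,0.131,0,-0.0354,0,60, 0,0,0.131,0,-0.0354,0,60, 0,0,0.131,0,-0.0354,0,60, 0,0,0.131,0,-0.0352,0,60, 0,0,0.131,0.0115,0,0,60, 0,0,0.131,0.0115,0,0,60, 0,0,0.131,0.0115,0,0,60, 0,0,0.131,0.0115,0,0,60, 0,0,0,0,0,0,60, 0,0,0,0,0,0,60]' 
python3 - <<'E'
from h import *
s=snap('scene','s3');t=snap('top','t3');o=observe();print(o['position'],o['tool_rot'])
a=cv2.resize(s['frame'][110:290,220:400],(400,400),interpolation=2); b=cv2.resize(t['frame'][120:300,220:400],(400,400),interpolation=2)
cv2.imwrite('pics/c6.png',cv2.cvtColor(np.hstack([a,b]),cv2.COLOR_RGB2BGR))
E
```

```text
time_s: 7.25
position: [0.4207, 0.1018, 0.2025]
tool_rot: [[-0.197, -0.98, 0.009], [-0.98, 0.197, -0.0], [-0.001, -0.009, -1.0]]
ft_force: [-0.1, 0.0, -1.0]
grip_width: 0.0513
time_s: 8.65
position: [0.4652, -0.181, 0.198]
tool_rot: [[0.98, -0.199, -0.001], [-0.199, -0.98, 0.0], [-0.001, -0.0, -1.0]]
ft_force: [-0.2, 0.5, -0.1]
grip_width: 0.0513
[ 0.46500154 -0.18106322  0.19822032] [[ 9.80155617e-01 -1.98228962e-01 -4.95174536e-04]
 [-1.98228856e-01 -9.80155730e-01  2.55505078e-04]
 [-5.35996665e-04 -1.52276855e-04 -9.99999845e-01]]
```

View pics/c6.png

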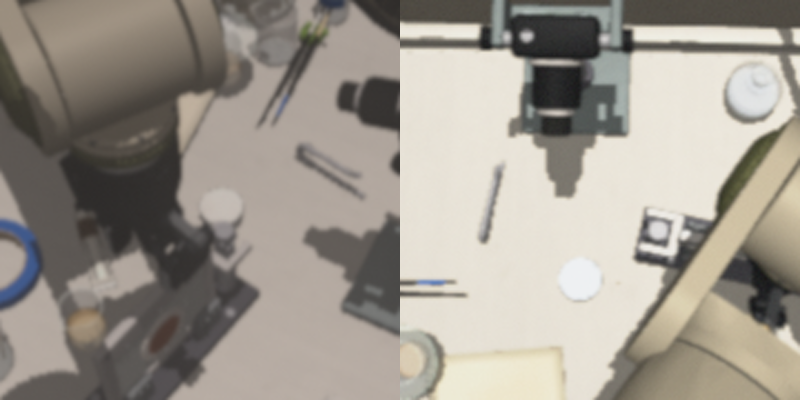

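Picture 8: the clip lies on the bench at about (495,200) in the top crop, clear of everything, and the pin is bare. The jaws are over the plate's middle. Next I'll go down and grip it.

```bash
python3 -m crank '[0,0,0,0,0,-0.03,60, 0,0,0,0,0,-0.03,60, 0,0,0,0,0,-0.022,60, 0,0,0,0,0,0,60, 0,0,0,0,0,0,0, 0,0,0,0,0,0,0, 0,0,0,0,0,0,0, 0,0,0,0,0,0,0, 0,0,0,0,0,0,0, 0,0,0,0,0,0,0, 0,0,0,0,0,0,0]' 80
```

```text
time_s: 9.85
position: [0.4658, -0.1815, 0.1177]
tool_rot: [[0.981, -0.196, 0.002], [-0.196, -0.981, -0.001], [0.002, 0.001, -1.0]]
ft_force: [-2.3, -1.3, 5.9]
grip_width: 0.0084
```

```bash
python3 -m crank '[0,0,0,0,0,0.004,0, 0,0,0,0,0,0.01,0, 0,0,0,0,0,0.02,0, 0,0,0,0,0,0.02,0, 0,0,0,0,0,0.02,0,0,0,0,0,0,0.03,0,0,0,0,0,0,0.03,0,0,0,0,0,0,0,0,0,0,0,0,0,0,0]'; python3 - <<'E'
from h import *
np.set_printoptions(precision=4,suppress=True)
s=snap('scene','s4');t=snap('top','t4');o=observe();p=o['position'];R=o['tool_rot'];print(p,o['ft_force'],o['wrist_torque'],o['q'])
sp=p+R@[.005,0,.0557]; print('spec expected',sp,proj(s,sp))
c=proj(s,sp)[0].astype(int)
f=s['frame'].astype(int); m=((f[...,0]-f[...,2])>22).astype(np.uint8); m[:c[1]-20]=0;m[c[1]+20:]=0;m[:,:c[0]-20]=0;m[:,c[0]+20:]=0
n,l,st,ce=cv2.connectedComponentsWithStats(m); print(st[1:],ce[1:])
E
```

```text
time_s: 10.75
position: [0.4654, -0.1811, 0.2507]
tool_rot: [[0.981, -0.196, 0.001], [-0.196, -0.981, -0.001], [0.001, 0.0, -1.0]]
ft_force: [0.0, 0.1, -2.4]
grip_width: 0.0086
[ 0.4651 -0.1809  0.2495] [-0.497   0.9547 -2.3962] [-0.005  -0.0139 -0.0121] [-34.8737  16.5448  81.6603   0.0028  81.9097 -23.5832]
spec expected [ 0.4699 -0.1818  0.1937] [[287.5298 227.7652]]
[[282 220  12  15  73]] [[287.8493 226.8356]]
```

```bash
python3 -m crank '[0,0,0.034,0.006,0.0315,0.007,0, 0,0,0.034,0.006,0.0315,0.007,0, 0,0,0.034,0.006,0.0315,0.007,0, 0,0,0.034,0.006,0.0315,0.007,0, 0,0,0.034,0.006,0.0315,0.007,0, 0,0,0.034,0.006,0.0315,0.007,0, 0,-0.065,0,0,0,0,0, 0,-0.065,0,0,0,0,0, 0,-0.065,0,0,0,0,0, 0,-0.065,0,0,0,0,0, 0,0,0,0,0,0,0, 0,0,0,0,0,0,0]'; python3 - <<'E'
from h import *
np.set_printoptions(precision=4,suppress=True)
s=snap('scene','s5');t=snap('top','t5');o=observe();p=o['position'];R=o['tool_rot'];print(p,R,o['ft_force'],o['wrist_torque'])
sp=p+R@[.005,0,.0557]; print('spec expected',sp,proj(s,sp))
def crop(d,x,y,w,h,W,H):
    im=cv2.convertScaleAbs(cv2.resize(cv2.cvtColor(d['frame'],cv2.COLOR_RGB2BGR)[y:y+h,x:x+w],(W,H),interpolation=2),alpha=1.3,beta=10); k=W/w
    for i in range(x//10*10+10,x+w,10): cv2.putText(im,str(i),(int((i-x+.5)*k)-8,10),0,.3,(0,0,255),1); cv2.line(im,(int((i-x+.5)*k),12),(int((i-x+.5)*k),18),(0,0,255),1)
    for i in range(y//10*10+10,y+h,10): cv2.putText(im,str(i),(2,int((i-y+.5)*k)+3),0,.3,(0,0,255),1); cv2.line(im,(22,int((i-y+.5)*k)),(28,int((i-y+.5)*k)),(0,0,255),1)
    return im
cv2.imwrite('pics/c7.png',np.hstack([crop(s,325,110,100,120,480,576),crop(t,250,120,80,144,320,576)]))
E
```

```text
time_s: 12.05
position: [0.5012, 0.0077, 0.2917]
tool_rot: [[0.967, 0.006, 0.254], [0.007, -1.0, 0.0], [0.254, 0.001, -0.967]]
ft_force: [0.5, 0.0, -2.6]
grip_width: 0.009
[0.5017 0.0077 0.2919] [[ 0.9669  0.0066  0.2552]
 [ 0.0068 -1.      0.0002]
 [ 0.2552  0.0016 -0.9669]] [ 0.2808  0.373  -2.1415] [-0.0506  0.2655 -0.0651]
spec expected [0.5208 0.0077 0.2393] [[357.6393 149.8783]]
```

View pics/c7.png

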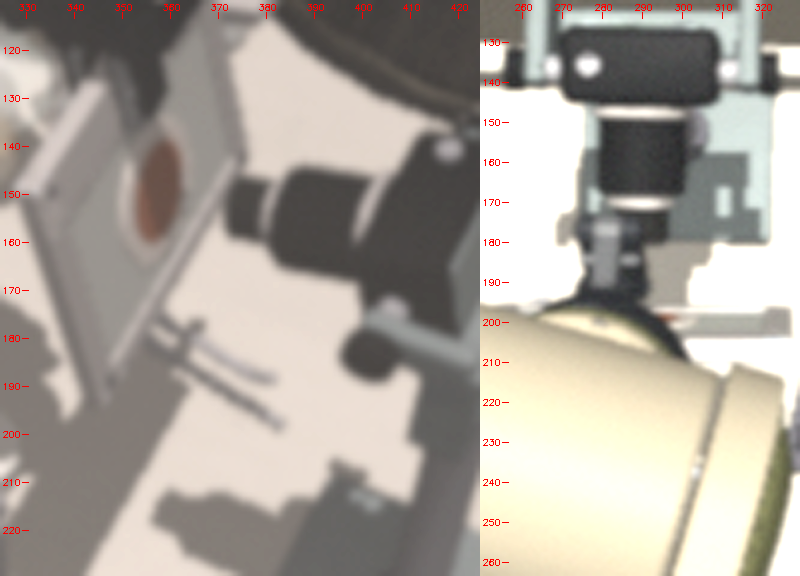

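Picture 9: the specimen is at (357.5,149.8) in the scene view, as predicted, and the nose end is at (372,152). In the top view the plate's right end is near (327,200). Next I'll check the sideways centring from the plate's end.

```bash
python3 - <<'E'
from h import *
np.set_printoptions(precision=4,suppress=True)
s=load('s5');t=load('t5');o=observe();p=o['position'];R=o['tool_rot']
g=cv2.cvtColor(t['frame'],cv2.COLOR_RGB2GRAY).astype(int)
for v in range(194,206): print(v,g[v,318:334])
f=s['frame'].astype(int); m=((f[...,0]-f[...,2])>25).astype(np.uint8); m[:130]=0;m[165:]=0;m[:,:345]=0;m[:,368:]=0
n,l,st,ce=cv2.connectedComponentsWithStats(m);print(st[1:],ce[1:])
e=p+R@[0,.075,-.0143]; print('expected right end of top edge',e,proj(t,[e+R@[-.005,0,0],e+R@[.005,0,0]]), proj(s,[p+R@[.005,y,-.0143] for y in(.075,-.075)]))
for u in(325.5,326,326.5,327,327.5): print(u,onz(t,u,200,e[2])[:2])
# scene: predicted specimen vs axis
c=ce[1:][st[1:,4].argmax()]
o_,r=ray(s,*c); n_=R[:,0]; q=p+R@[.005,0,.0557]; X=o_+r*((q-o_)@n_)/(r@n_); print('spec by scene on face plane',X,'vs exp',q)
E
```

```text
194 [230 229 229 230 230 230 231 230 231 231 231 231 231 230 231 231]
195 [224 223 224 222 221 221 221 221 222 224 229 230 230 230 231 232]
196 [209 207 201 187 176 173 176 181 185 200 219 228 231 231 232 231]
197 [205 202 187 159 134 129 131 133 140 163 207 228 231 232 231 231]
198 [160 156 148 131 121 119 116 120 122 150 203 228 231 231 231 231]
199 [131 132 126 119 119 115 116 117 120 145 201 227 231 231 232 231]
200 [130 127 121 117 117 117 117 117 119 142 200 226 231 232 231 232]
201 [128 125 120 116 120 117 118 117 120 143 200 227 232 232 232 232]
202 [125 125 120 120 122 126 124 121 123 144 198 226 231 232 232 232]
203 [125 124 123 128 130 130 134 136 137 150 194 224 231 231 232 231]
204 [161 160 162 166 168 167 171 175 178 179 197 221 229 232 231 231]
205 [219 219 220 225 228 228 229 229 228 222 217 222 229 231 232 232]
[[360 140   2   4   6]
 [354 148   4  12  38]] [[360.5    141.5   ]
 [355.2368 154.0789]]
expected right end of top edge [ 0.4986 -0.0673  0.3059] [[329.7371 209.9011]
 [329.8164 204.1674]] [[331.6184 150.0811]
 [366.9212  95.9998]]
325.5 [ 0.5107 -0.0597]
326 [ 0.5107 -0.0606]
326.5 [ 0.5107 -0.0615]
327 [ 0.5107 -0.0623]
327.5 [ 0.5107 -0.0632]
spec by scene on face plane [ 0.521  -0.0035  0.2389] vs exp [0.5208 0.0077 0.2393]
```

```bash
python3 - <<'E'
from h import *
np.set_printoptions(precision=4,suppress=True)
s=load('s5');t=load('t5');s0=load('scene0');o=observe();p=o['position'];R=o['tool_rot']
f=s['frame'].astype(int)
D=(f[...,0]-f[...,2])[132:168,346:366]
for r in D[::2]: print(r)
for th in(14,18,22):
    m=np.zeros((400,640),np.uint8); m[135:166,348:366]=(D[3:34,2:20]>th); m=cv2.morphologyEx(m,cv2.MORPH_OPEN,np.ones((2,2)))
    n,l,st,ce=cv2.connectedComponentsWithStats(m); i=1+st[1:,4].argmax(); c=ce[i]
    o_,r=ray(s,*c); q=p+R@[.005,0,.0557]; X=o_+r*((q-o_)@R[:,0])/(r@R[:,0]); print(th,st[i],c,'delta plate frame (x,y,zdown)',R.T@(X-q))
# expected outline of brown? print edge consistency of plate right end at several rows
for dz in(0,-.02,-.04,-.06): 
    e=p+R@[.005,.075,-.0143-dz]; print(proj(t,e),e[2])
# axis in scene at y options
for yb in(.0078,.006,.0043):
    o_,a=ray(s0,377,153.25);_,b=ray(s0,394,156.3); n_=np.cross(a,b)
    z=lambda x:(n_@o_-n_[0]*x-n_[1]*yb)/n_[2]
    print(yb,'axis z at .52,.55,.6306',z(.5208),z(.55),z(.6306),'pitch',np.degrees(np.arctan((z(.6)-z(.55))/.05)))
E
```

```text
[9 8 9 6 5 4 4 4 3 4 4 4 6 7 8 8 8 8 7 8]
[ 9  8  8  8  5  4  4  4  4  4  5  8 10 12 11 10  9  7  8  7]
[ 8  8  9  8  7  5  5  5  5  7  8  9 11 12 13 13 12 10  9  8]
[ 8  8  8  8  7  7  6  8  8  9 10 11 12 15 17 16 14 11 10  8]
[ 9  8  8  8  7  7  8  9  9 11 13 18 21 24 26 23 17 13 11  9]
[ 9  8  8  8  9  9 10 10 11 16 20 23 24 24 27 27 22 16 11  9]
[ 8  7  8  8 10 12 12 12 14 19 23 24 24 23 25 24 22 16 12 10]
[ 8  8  8  8 12 14 15 14 18 22 24 24 24 24 24 22 18 13 11  9]
[ 8  8  9  9 12 15 16 21 27 26 24 23 23 23 24 23 18 13 11  9]
[ 8  8  9 11 13 15 16 24 32 29 26 24 24 24 24 22 16 11  9  8]
[ 8  8  9 11 14 14 17 24 34 33 29 24 24 23 23 21 14  9  8  8]
[ 8  8  8 11 14 14 16 24 33 34 30 25 24 23 23 19 13  9  8  9]
[ 7  8  8 10 13 13 16 24 32 35 33 28 24 21 17 13 11 10 10 11]
[ 8  8  8  9 11 12 14 19 27 33 34 30 23 18 12 11 10 10 10 10]
[ 8  8  8  8 10 12 13 14 18 21 23 21 17 14 11 10 10 10 10 10]
[ 8  8  8  8  9  9 11 12 13 14 14 13 13 11 10  9 11  9  9 13]
[ 8  8  8  8  8  8  9 11 11 12 11 11  9  9 11 10 10 10 13 16]
[ 8  8  8  8  8  8  8  8  8  9  8  8  9 10 10 10 11 15 17 18]
14 [352 139  13  24 207] [358.2271 150.5362] delta plate frame (x,y,zdown) [-0.     -0.0013  0.003 ]
18 [354 140  10  22 157] [358.3949 150.6497] delta plate frame (x,y,zdown) [-0.     -0.0018  0.0037]
22 [354 141   9  20 124] [358.1935 150.8387] delta plate frame (x,y,zdown) [ 0.     -0.001   0.0035]
[[329.8164 204.1674]] 0.30714905432617223
[[329.7215 202.4659]] 0.28781131513037084
[[329.6316 200.8549]] 0.26847357593456944
[[329.5463 199.3274]] 0.24913583673876805
0.0078 axis z at .52,.55,.6306 0.2395496744882847 0.24710704839079822 0.26796747087513356 pitch 14.510557167053246
0.006 axis z at .52,.55,.6306 0.2415839444098511 0.24914131831236463 0.2700017407967 pitch 14.510557167053246
0.0043 axis z at .52,.55,.6306 0.24350519933577494 0.25106257323828846 0.2719229957226238 pitch 14.510557167053246
```

```bash
python3 - <<'E'
from h import *
np.set_printoptions(precision=2,suppress=True)
s=load('s5');o=observe();p=o['position'];R=o['tool_rot']
# plate->tool: plate x=tool x, plate y=-tool y, plate z=-tool z ; TCP at plate z .1057
T=lambda a:p+R@[a[0],-a[1],.1057-a[2]]
C={k:proj(s,T(k))[0] for k in[(.005,-.075,0),(.005,.075,0),(.005,-.075,.12),(-.005,-.075,.12),(.005,.075,.12),(.005,0,.05)]}
for k in C: print(k,C[k])
im=cv2.convertScaleAbs(cv2.resize(cv2.cvtColor(s['frame'],cv2.COLOR_RGB2BGR)[125:205,320:400],(600,600),interpolation=2),alpha=1.3,beta=10)
def mk(q,col): cv2.drawMarker(im,tuple(int(x) for x in ((q-[320,125])+.5)*7.5),col,1,10,1)
for k in C: mk(C[k],(0,0,255))
th=np.linspace(0,2*np.pi,40)
for a in th: mk(proj(s,T((.005,.03*np.cos(a),.05+.03*np.sin(a))))[0],(255,0,0))
for x in np.linspace(-.09,-.0,10): pass
for u in range(350,400,4): mk(np.array([u,153.25+(u-377)*.1794]),(0,255,0))
cv2.imwrite('pics/c8.png',im)
E
```

```text
(0.005, -0.075, 0) [346.47 195.4 ]
(0.005, 0.075, 0) [377.17 142.78]
(0.005, -0.075, 0.12) [331.62 150.08]
(-0.005, -0.075, 0.12) [326.63 149.21]
(0.005, 0.075, 0.12) [366.92  96.  ]
(0.005, 0, 0.05) [357.64 149.88]
```

View pics/c8.png

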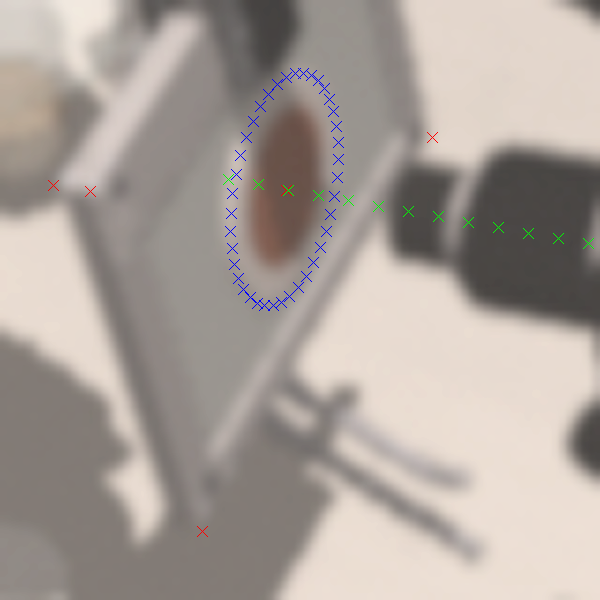

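Picture 10: the projected rim ring fits the specimen, centre near (358,149.4), and the nose axis passes about 0.8 px below it. The plate's corners look chamfered, so I'll check the sideways offset numerically from the plate's end edges away from the corners.

```bash
python3 - <<'E'
from h import *
np.set_printoptions(precision=2,suppress=True,linewidth=200)
s=load('s5');t=load('t5');o=observe();p=o['position'];R=o['tool_rot']
T=lambda a:p+R@[a[0],-a[1],.1057-a[2]]
g=cv2.cvtColor(s['frame'],cv2.COLOR_RGB2GRAY).astype(int)
for z in(.03,.05,.07,.09):
    a=proj(s,[T((.005,-.075,z)),T((-.005,-.075,z)),T((.005,.075,z)),T((-.005,.075,z))]);
    v=int(round(a[0,1]));u=int(a[0,0]);print('z',z,a.ravel());print('  -y row',v,u-9,g[v,u-9:u+9])
    v=int(round(a[2,1]));u=int(a[2,0]);print('  +y row',v,u-9,g[v,u-9:u+9])
# specimen brown in unoccluded scene0, rim in s5
f=s['frame'].astype(int)
for v in(145,149,153,157): print(v,g[v,346:370])
print('col357',g[130:172,357]);print('col 355',g[140:172,355])
th=np.linspace(0,2*np.pi,400); e=np.vstack([proj(s,T((.005,.03*np.cos(a),.05+.03*np.sin(a)))) for a in th])
for v in(145,149,153,157): i=np.abs(e[:,1]-v)<.3; print('rim exp',v,e[i,0].min(),e[i,0].max())
E
```

```text
z 0.03 [343.06 184.98 338.4  183.98 374.8  131.94 370.37 131.3 ]
  -y row 185 334 [ 88  91 102 123 138 126 100  85  86  93  97  99  99 107 117 115 106  97]
  +y row 132 365 [106 106 106 106 104 100  96  96 100 114 136 152 157 158 159 159 159 159]
z 0.05 [340.68 177.72 335.95 176.74 373.15 124.42 368.65 123.8 ]
  -y row 178 331 [ 89  93 107 130 149 146 121  93  84  86  94  98  98  99 101 105 107 108]
  +y row 124 364 [106 105 105 104 100  95  94  97 108 131 150 158 159 159 159 160 160 160]
z 0.07 [338.21 170.19 333.41 169.24 371.44 116.64 366.88 116.06]
  -y row 170 329 [163 162 162 161 153 132 103  85  84  90  96  97  98  99 102 105 107 107]
  +y row 117 362 [ 67  82  93 100 100  96  95  95  97 103 113 117 116 118 132 146 154 157]
z 0.09 [335.65 162.38 330.77 161.45 369.68 108.6  365.05 108.05]
  -y row 162 326 [162 163 162 162 157 142 113  89  83  87  94  97  98  99 100 103 106 108]
  +y row 109 360 [ 60  44  41  41  40  40  49  65  85 105 129 141 146 148 146 142 141 145]
145 [101 104 107 111 123 136 126 100  78  64  60  59  59  59  60  64  83 103 111 109 108 107 107 108]
149 [107 108 109 118 130 131 118  95  77  64  61  60  59  59  60  62  76  94 106 108 108 110 115 120]
153 [108 107 110 119 130 124 109  89  75  69  63  61  60  60  63  72  84  95 104 111 119 125 118 110]
157 [108 108 108 112 118 118 112  98  82  73  69  64  63  69  82  97 108 116 126 126 117 114 128 144]
col357 [ 47  52  60  73  83  87  88  87  85  78  70  65  61  60  59  59  59  60  59  60  60  60  60  61  62  62  63  64  69  79  94 107 113 112 108 107 109 114 121 125 125 119]
col 355 [ 86  81  77  72  68  64  63  63  64  64  65  67  69  69  70  71  72  73  76  84  98 110 115 116 113 107 105 106 108 110 112 116]
rim exp 145 351.58397505214606 364.6048519549402
rim exp 149 350.7228623975868 364.38455024719093
rim exp 153 350.31386772775653 363.699857545007
rim exp 157 350.3636528343952 362.5199867284001
```

The scene view fits the robot frame to within about 0.5 px. If the axis is taken at y ≈ 0.006, it passes through the 270 mm hinge height, pitch about 14.5°. So I'll correct by -2 mm in y and +2 mm in z, then approach along (0.967, 0.007, 0.255).

```bash
python3 -m crank '[0,0,0,0,-0.002,0.002,0, 0,0,0,0.0097,0,0.0026,0, 0,0,0,0.0077,0,0.002,0, 0,0,0,0,0,0,0,0,0,0,0,0,0,0]'; for i in 1 2 3; do python3 -m crank '[0,0,0,0,0,0,0]' | grep -E 'pos|ft_'; done; for i in 1 2 3; do python3 -m crank '[0,0,0,0.0019,0,0.0005,0, 0,0,0,0,0,0,0]'| grep -E 'pos|ft_'; done
```

```text
time_s: 12.65
position: [0.5191, 0.0059, 0.2987]
tool_rot: [[0.966, 0.007, 0.257], [0.007, -1.0, 0.0], [0.257, 0.002, -0.967]]
ft_force: [-0.1, -0.2, -1.6]
grip_width: 0.0085
position: [0.5188, 0.0059, 0.2987]
ft_force: [0.6, -0.0, -2.0]
position: [0.5187, 0.0058, 0.2989]
ft_force: [-0.5, -0.4, -3.1]
position: [0.5188, 0.0058, 0.2989]
ft_force: [0.3, 0.1, -1.4]
position: [0.521, 0.0058, 0.2995]
ft_force: [-0.1, -0.3, -1.7]
position: [0.5229, 0.0058, 0.3]
ft_force: [-0.6, -0.1, -2.4]
position: [0.5248, 0.0058, 0.3005]
ft_force: [-0.9, 0.8, -1.3]
```

```bash
for i in 1 2 3 4; do python3 -m crank '[0,0,0,0.0019,0,0.0005,0, 0,0,0,0,0,0,0]'| grep -E 'pos|ft_'; python3 -m crank '[0,0,0,0,0,0,0]' | grep -E 'ft_'; done
```

```text
position: [0.5267, 0.0058, 0.3009]
ft_force: [-0.3, -0.2, -2.3]
ft_force: [0.6, 0.6, -1.7]
position: [0.5286, 0.0058, 0.3015]
ft_force: [0.1, 0.1, -2.6]
ft_force: [-0.3, -0.2, -3.2]
position: [0.5305, 0.0058, 0.302]
ft_force: [0.0, -0.3, -2.8]
ft_force: [-0.6, 0.1, -2.5]
position: [0.5324, 0.0058, 0.3025]
ft_force: [1.0, 0.8, -1.4]
ft_force: [0.0, 0.1, -2.8]
```

```bash
for i in 1 2 3; do python3 -m crank '[0,0,0,0.0019,0,0.0005,0, 0,0,0,0,0,0,0]'| grep -E 'pos|ft_'; python3 -m crank '[0,0,0,0,0,0,0]' | grep -E 'ft_'; python3 -c "from rig import *;print(observe()['wrist_torque'])"; done
```

```text
position: [0.5343, 0.0058, 0.303]
ft_force: [0.1, 0.4, -1.9]
ft_force: [0.7, -0.8, -1.6]
[-0.0233849   0.18821334  0.02465677]
position: [0.536, 0.0058, 0.3033]
ft_force: [-0.8, 0.6, -1.6]
ft_force: [-1.4, -0.3, -1.7]
[ 0.0182624   0.46263517 -0.02288923]
position: [0.5378, 0.0058, 0.3038]
ft_force: [-2.3, -1.2, -1.4]
ft_force: [-2.4, -0.6, -2.1]
[-0.01367802  0.79876555 -0.06231342]
```

```bash
python3 -m crank '[0,0,0,0.0019,0,0.0005,0, 0,0,0,0,0,0,0, 0,0,0,0,0,0,0]'; python3 - <<'E'
from h import *
s=snap('scene','s6');t=snap('top','t6')
F=[]
for i in range(6):
    get_image('top'); o=observe(); F.append(np.r_[o['ft_force'],o['wrist_torque']])
print(np.round(np.mean(F,0),3),o['position'],o['tool_rot'][:,0])
def crop(d,x,y,w,h,W,H):
    return cv2.convertScaleAbs(cv2.resize(cv2.cvtColor(d['frame'],cv2.COLOR_RGB2BGR)[y:y+h,x:x+w],(W,H),interpolation=2),alpha=1.4,beta=15)
cv2.imwrite('pics/c9.png',np.hstack([crop(s,340,110,75,90,500,600),crop(t,265,120,45,90,300,600)]))
E
```

```text
time_s: 15.95
position: [0.5396, 0.0058, 0.3043]
tool_rot: [[0.967, 0.007, 0.256], [0.007, -1.0, 0.0], [0.256, 0.002, -0.967]]
ft_force: [-3.9, 0.4, -1.8]
grip_width: 0.0082
[-4.052 -0.457 -2.558 -0.034  1.144 -0.045] [0.53976668 0.00580313 0.30435234] [0.96642492 0.00698795 0.25685413]
```

View pics/c9.png

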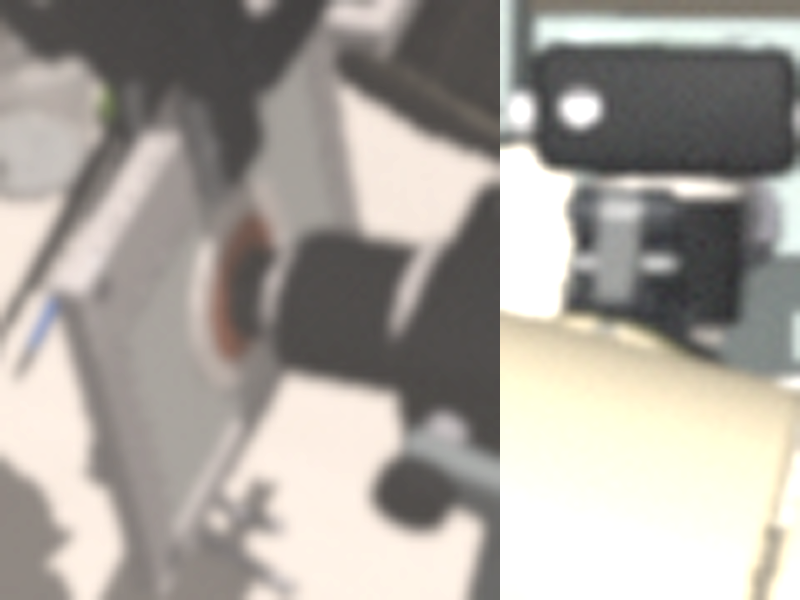

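Picture 11: the nose sits centred in the brown disc in the scene view, with an even brown ring above and below. The force is about 4.1 N. Now I'll hold still.

```bash
Z='0,0,0,0,0,0,0'; python3 -m crank '[0,0,0,0,0,0,0, 0,0,0,0,0,0,0, 0,0,0,0,0,0,0, 0,0,0,0,0,0,0, 0,0,0,0,0,0,0, 0,0,0,0,0,0,0, 0,0,0,0,0,0,0, 0,0,0,0,0,0,0, 0,0,0,0,0,0,0, 0,0,0,0,0,0,0, 0,0,0,0,0,0,0, 0,0,0,0,0,0,0, 0,0,0,0,0,0,0, 0,0,0,0,0,0,0, 0,0,0,0,0,0,0, 0,0,0,0,0,0,0, 0,0,0,0,0,0,0, 0,0,0,0,0,0,0, 0,0,0,0,0,0,0, 0,0,0,0,0,0,0]'; python3 -m crank '[0,0,0,0,0,0,0, 0,0,0,0,0,0,0, 0,0,0,0,0,0,0, 0,0,0,0,0,0,0, 0,0,0,0,0,0,0, 0,0,0,0,0,0,0, 0,0,0,0,0,0,0, 0,0,0,0,0,0,0, 0,0,0,0,0,0,0, 0,0,0,0,0,0,0, 0,0,0,0,0,0,0, 0,0,0,0,0,0,0, 0,0,0,0,0,0,0, 0,0,0,0,0,0,0, 0,0,0,0,0,0,0]'; python3 -c "from rig import *;o=observe();print(o['position'],o['ft_force'],o['wrist_torque'])"
```

```text
time_s: 18.35
position: [0.5398, 0.0058, 0.3044]
tool_rot: [[0.966, 0.007, 0.257], [0.007, -1.0, 0.0], [0.257, 0.002, -0.966]]
ft_force: [-3.2, -0.2, -3.8]
grip_width: 0.0085
time_s: 19.85
position: [0.5398, 0.0058, 0.3044]
tool_rot: [[0.966, 0.007, 0.257], [0.007, -1.0, 0.0], [0.257, 0.002, -0.966]]
ft_force: [-4.7, 0.4, -3.3]
grip_width: 0.009
[0.5398278  0.00581108 0.30442275] [-4.72703663  0.41341576 -3.27009249] [-0.06948218  1.17456846 -0.07682389]
```

```bash
python3 -m crank '[0,0,0,-0.005,0,-0.0013,0, 0,0,0,-0.012,0,-0.0032,0, 0,0,0,-0.012,0,-0.0032,0, 0,0,0,-0.0098,0,-0.0027,0, 0,0.065,0,0,0,0,0, 0,0.065,0,0,0,0,0, 0,0.065,0,0,0,0,0, 0,0.065,0,0,0,0,0, 0,0,-0.034,-0.006,-0.031,-0.0074,0, 0,0,-0.034,-0.006,-0.031,-0.0074,0, 0,0,-0.034,-0.006,-0.031,-0.0074,0, 0,0,-0.034,-0.006,-0.031,-0.0074,0, 0,0,-0.034,-0.006,-0.031,-0.0074,0, 0,0,-0.034,-0.006,-0.031,-0.0074,0,0,0,0,0,0,0,0,0,0,0,0,0,0,0,0,0,0,0,0,0,0]';python3 - <<'E'
from h import *
from scipy.spatial.transform import Rotation as Ro
np.set_printoptions(precision=4,suppress=True)
o=observe();print(o['position'],o['tool_rot'],o['wrist_torque'])
Rt=np.array([[.981,-.196,.001],[-.196,-.981,0],[.001,0,-1]]);print('turn needed',(Ro.from_matrix(Rt)*Ro.from_matrix(o['tool_rot']).inv()).as_rotvec(),'shift to seat',np.array([.4656,-.1813,.1177])-o['position'])
s=snap('scene','s7'); p=o['position'];R=o['tool_rot']; sp=p+R@[.005,0,.0557]
f=s['frame'].astype(int); m=((f[...,0]-f[...,2])>22).astype(np.uint8); c=proj(s,sp)[0]; print(c); c=c.astype(int); M=np.zeros_like(m); M[c[1]-20:c[1]+20,c[0]-20:c[0]+20]=1
n,l,st,ce=cv2.connectedComponentsWithStats(m*M); print(st[1:],ce[1:])
E
```

```text
time_s: 21.55
position: [0.4654, -0.1796, 0.2501]
tool_rot: [[0.981, -0.195, 0.001], [-0.195, -0.981, -0.0], [0.001, 0.0, -1.0]]
ft_force: [0.1, -0.2, -1.6]
grip_width: 0.0088
[ 0.4654 -0.1796  0.2501] [[ 0.9808 -0.1948  0.0014]
 [-0.1948 -0.9808 -0.0005]
 [ 0.0015  0.0002 -1.    ]] [-0.0261 -0.0084  0.0481]
turn needed [ 0.0004  0.0004 -0.0012] shift to seat [ 0.0002 -0.0017 -0.1324]
[288.048  227.1909]
[[283 219  12  16  76]] [[288.6316 226.1842]]
```

```bash
python3 -m crank '[0,0,-0.001,0,-0.0017,-0.03,0, 0,0,0,0,0,-0.03,0, 0,0,0,0,0,-0.025,0, 0,0,0,0,0,-0.012,0, 0,0,0,0,0,-0.012,0, 0,0,0,0,0,0,0]'; python3 -m crank '[0,0,0,0,0,-0.006,0, 0,0,0,0,0,-0.006,0, 0,0,0,0,0,-0.006,0, 0,0,0,0,0,0,0]'
```

```text
time_s: 22.2
position: [0.4649, -0.1808, 0.1397]
tool_rot: [[0.981, -0.195, -0.002], [-0.195, -0.981, 0.001], [-0.002, -0.001, -1.0]]
ft_force: [0.8, -0.2, -2.1]
grip_width: 0.009
time_s: 22.6
position: [0.4648, -0.1817, 0.122]
tool_rot: [[0.98, -0.197, -0.001], [-0.197, -0.98, 0.001], [-0.001, -0.0, -1.0]]
ft_force: [-0.1, 0.1, -1.2]
grip_width: 0.0085
```

```bash
for i in 1 2 3; do python3 -m crank '[0,0,0,0,0,-0.0018,0, 0,0,0,0,0,0,0]'|grep -E 'pos|ft'; done
```

```text
position: [0.4651, -0.1819, 0.1208]
ft_force: [-0.5, 0.7, -3.3]
position: [0.465, -0.1819, 0.1189]
ft_force: [0.7, -0.4, -2.0]
position: [0.4654, -0.182, 0.1177]
ft_force: [0.2, 1.2, 2.4]
```

```bash
python3 -m crank '[0,0,0,0,0,-0.0006,0, 0,0,0,0,0,0,0]'; python3 -m crank '[0,0,0,0,0,0,20, 0,0,0,0,0,0,40, 0,0,0,0,0,0,60, 0,0,0,0,0,0,60, 0,0,0,0,0,0,60, 0,0,0,0,0,0.01,60, 0,0,0,0,0,0.03,60, 0,0,0,0,0,0.04,60, 0,0,0,0,0,0.04,60, 0,0,0,-0.03,-0.04,0.03,60, 0,0,0,-0.03,-0.04,0,60, 0,0,0,-0.03,-0.04,0,60, 0,0,0,-0.03,-0.04,0,60, 0,0,0,-0.02,-0.04,0,60, 0,0,0,-0.02,-0.04,0,60,0,0,0,-0.02,-0.04,0,60, 0,0,0,0,0,0,60]'; python3 - <<'E'
from h import *
s=snap('scene','s8');t=snap('top','t8');s0=load('scene0')
for n,d in(('s0',s0),('s8',s)):
    f=d['frame'].astype(int); m=((f[...,0]-f[...,2])>18).astype(np.uint8); M=np.zeros_like(m); M[240:280,272:312]=1
    k,l,st,ce=cv2.connectedComponentsWithStats(m*M); i=1+st[1:,4].argmax(); print(n,st[i],ce[i])
def crop(d,x,y,w,h,W,H):
    return cv2.convertScaleAbs(cv2.resize(cv2.cvtColor(d['frame'],cv2.COLOR_RGB2BGR)[y:y+h,x:x+w],(W,H),interpolation=2),alpha=1.2,beta=10)
cv2.imwrite('pics/c10.png',np.hstack([crop(s,245,190,100,130,400,520),crop(t,230,140,200,260,400,520)]))
E
```

```text
time_s: 23.4
position: [0.4655, -0.182, 0.1177]
tool_rot: [[0.98, -0.197, 0.002], [-0.197, -0.98, -0.001], [0.002, 0.001, -1.0]]
ft_force: [-1.1, 2.1, 8.9]
grip_width: 0.0083
time_s: 25.1
position: [0.2867, -0.46, 0.2623]
tool_rot: [[0.98, -0.201, -0.001], [-0.201, -0.98, -0.001], [-0.0, 0.001, -1.0]]
ft_force: [0.1, 0.4, 0.5]
grip_width: 0.0511
s0 [272 240  15  15 106] [276.66037736 244.56603774]
s8 [272 240  16  16 119] [277.03361345 244.91596639]
```

View pics/c10.png

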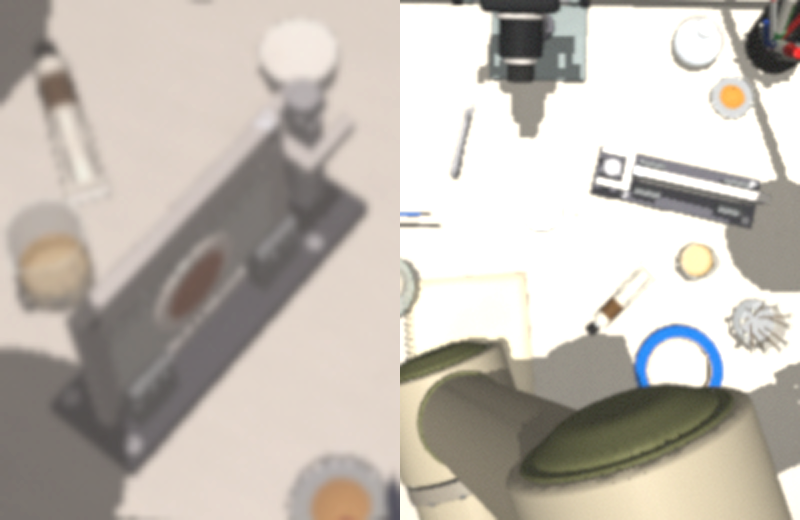

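Picture 12: the plate stands in the cradle as at the start, specimen near (293,261) in the scene view, with the fork round the bare pin. The clip lies on the bench at about (232 px, 70 px right-down of the crop's left edge). The tin and beaker look where they were. I'll do one numeric comparison, then hand in.

```bash
python3 - <<'E'
from h import *
a=cv2.cvtColor(load('scene0')['frame'],cv2.COLOR_RGB2GRAY).astype(np.float32);b=cv2.cvtColor(load('s8')['frame'],cv2.COLOR_RGB2GRAY).astype(np.float32)
for n,(x,y,w,h) in dict(plate=(262,225,60,60),beaker=(244,238,28,32),base=(300,240,45,40)).items(): print(n,cv2.phaseCorrelate(a[y:y+h,x:x+w],b[y:y+h,x:x+w]))
a=cv2.cvtColor(load('t3')['frame'],cv2.COLOR_RGB2GRAY).astype(np.float32);b=cv2.cvtColor(load('t8')['frame'],cv2.COLOR_RGB2GRAY).astype(np.float32)
print('tin',cv2.phaseCorrelate(a[228:262,284:318].copy(),b[228:262,284:318].copy()))
o=observe();print(o['time_s'],o['ft_force'],o['grip_width']); close_job()
E
```

```text
plate ((0.10444546764510676, 0.12143198214634765), 0.9773282119962904)
beaker ((0.10082936901298112, -0.0565662607322146), 0.9861346294482549)
base ((0.373725332623593, -0.03843944360824736), 1.046787650320265)
tin ((-0.01722714082564991, 0.009942444472333278), 0.9830091764897476)
25.2 [-0.63518155  1.06244549  0.12681502] 0.05131500988041941
the job is handed in; nothing more can be done
```

I did all the steps in order and handed the job in at about 25 s; no verdict was reported.

- **Clip:** I drew it sideways out of the pin and laid it on the bench at the left, in front of the camera stand.
- **Viewing:** I pressed the specimen face onto the camera's nose and held it still for about 4 s. The force was about 4.1 N by both wrist force and wrist torque. The plate was pitched 14.8°, against about 14.5° measured for the camera. The scene picture showed the nose centred on the specimen.
- **Return:** The plate went back to the same seating height it was gripped at (TCP 0.1177 m), I let go, and the arm moved clear.

**Last checks:**
- **Plate and beaker:** compared with the start pictures, each is within about 0.2 px of its first position.
- **Tin:** it has not moved since the clip was laid down. I did not compare it numerically with the first picture, but it looked unmoved there too.

**Disagreements:**
- **Cameras:** the two views differed by about 4 mm at the cradle and 2 mm at the viewer. I settled it there using the known hinge height and the plate's edges, so sideways centring is good to perhaps 2 mm.
- **Base patch:** the fixed cradle base, in the patch beside the removed clip, read 0.37 px; I think this is the clip's absence, not movement.

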